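# Lay the wine bottle on the sagging shelf against a chock

### The arm

A 7-joint arm with a two-finger parallel gripper is mounted at the origin on the work surface. World frame = base frame: x ahead of the robot, y to its left, z up, the work surface at z = 0. Lengths are in m, angles in degrees, forces in N, time in s.
With the tool pointing down it reaches from about 0.4 to 0.875 m from the base axis. Payload 6.5 kg.
Tool frame: the origin (TCP) lies on the mounting face of the last link; the fingertips stand 173 mm ahead of it and the grasp point (between the pads) lies 155 mm ahead of it; z points along the fingers, y is the line along which they close (so a half turn about z gives the same grasp; the last joint's range is limited). The gripper opens to 85 mm and grips with 20 to 120 N. Pads are 22 mm wide; open, the fingers measure 114 mm over their backs; the gripper's body (76 mm by 85 mm) begins 54 mm behind the grasp point. The pads swing forward as they close: fully open they stand 13 mm farther back than shut.
Start: joints at [-76.673, 30.733, -0.252, 88.115, 0.149, 61.152, -4.079], TCP at [0.191, 0.621, 0.405] pointing down, gripper open.
Joint ranges: [-154.64, 154.64], [-21.42, 123.67], [-72.66, 72.17], [13.99, 137.28], [-74.86, 254.86], [10.95, 109.41], [-158.01, 158.01]. Speed limits (degrees/s): [136.94, 136.94, 180, 180, 180, 180, 180].

### API

Orientations are given as a 3x3 rotation matrix whose columns are the frame's x, y, z axes.
In Python, from rig import arm gives the robot as it stands. The module is installed in compiled form; this text tells all that it offers.
- The arm moves only by the tool move_arm, never from a script. Its argument "commands" is a list of rows, each a list of 7 numbers: the opening, from 0 (shut) to 1 (fully open), then the shift along the tool's x, y, z in mm, then the turn, a rotation vector about the tool's x, y, z in degrees. In form: [[fingers, dx, dy, dz, rx, ry, rz], ...]. A call has 1 to 8 rows; each row shifts and turns the commanded pose from where the row before left it, along the tool's axes as they then stand; what a row does not reach is not made up. A row lasts 1/8 s, in which the tool goes at most 62.5 mm and 10.7 degrees, less where a joint would pass 70% of its speed; a pose out of reach is approached as far as the arm can. A call with a gripper value outside its range is refused whole. The fingers move at their own pace and stop on an object; "force" is the grip in N (left out, the last holds). Time passes only in rows, so rows that do not move let the fingers close. It gives the time, the measured TCP pose, the force, the opening and the grip force at its end, in the units of the state.
- arm.read_state(): the state, without advancing time (a new reading comes with each control period).
- arm.read_camera(name): name is "scene" or "top" or "wrist"; returns a dict with "color" (480x640x3 uint8, blue, green, red), "K" (3x3 intrinsics, pixels), "R" (3x3) and "t" (3): a world point X has camera coordinates R X + t. Camera axes: x right, y down, z forward; pixel columns grow to the right and rows downward; lengths in m; the calibration is good to about 2 mm. A picture is of the moment at which its call begins. There is no depth.
- arm.sign_off(): hands the job in; it is judged then, once.
The state is a dict: "t": time; "joints": joint angles; "joint_vel": joint speeds; "joint_torque": joint torques, N m; "tcp_pos": TCP position; "eef_rot": TCP orientation; "contact_force": force on the tool from outside, world axes, zero at the start; "wrist_torque": the same for the moment, N m; "finger_gap": opening from 0.0 (shut) to 1.0 (fully open); "grip_force": force on a finger pad.
Only numpy, scipy, OpenCV 4.12 (cv2) and the standard library are available. Lean on these libraries where they do the work, as an engineer would, in place of code of your own. Each camera call takes 0.05 s, during which the arm holds its last target. There are 200 camera calls.

### The job

Round things roll off the sagging shelf under the window, so lay the dark green corked bottle there only against a chock: set the rubber wedge on the shelf board with its thin edge up the slope, draw the bottle out of the wooden rack by its neck, stand it on the table and let go, then take it again round its body and lay it along the shelf, on the window side of the wedge and with the middle of its body against it. Let go of it only once the wedge holds it; never tip it by the neck or leave it lying loose. Leave the other things where they are.

Things in the scene. Friction and masses are not known exactly. Their poses are not given: they have to be found in the camera images.
- board: sloping wooden shelf board, 200 deep (x) x 800 long (y) x 18 mm, bolted fast. Origin: centre of its upper face, about 55 mm above the table; z is that face's normal. x points up the slope, to the window, rising 5 degrees; y is level, along the shelf. At board x +100 a wall strip with a sill rises to 135 mm above the table. Bare between chessboard and pawn rack: y -170 to 210
- wedge: rust-red rubber door wedge, loose, 60 g, 56 long (x) x 44 wide (y) x 30 mm high. Origin: centre of its underside; +x to the thin edge (1.5 mm thick), z up. Its upper face rises 29 degrees from thin edge to thick end. The bottle, lying on a floor and touching this face, has its axis 38 mm from the origin along +x. Grips well: it does not slide under the bottle. Starts base down on the table
- wedge_edge (a point): middle of the wedge's thin edge, at its underside (28 mm from the wedge's origin)
- wine: dark green glass bottle, cork, paper label, about 0.45 kg, 195 mm tall. Origin: centre of its base, z along its axis to the cork. Body a cylinder 54 mm in diameter up to 130 mm from the base, shoulder to 152, neck and cork 25 to 29 mm in diameter from 152 to 195. Starts upright in one of the rack's three cells, where its body is out of reach
- wine_mid (a point): point on the bottle's axis 78 mm from its base, at its centre of mass; the wedge belongs under here
- wine_neck (a point): point on the axis in the middle of the neck, 172 mm from the base
- rack: the open-topped slotted wooden bottle rack, fixed to the table, 76 mm (its x) by 212 mm (its y) by 118 mm high, with three square cells 60 mm wide in a row along its y at -68, 0 and +68 mm; their floor is 10 mm above the table. Origin at the centre of its underside
- oil: yellow oil bottle, same shape as the wine bottle, standing in another cell; leave it
- vinegar: pale clear vinegar bottle with a blue cap, same shape, standing in the third cell; leave it
- bowl: dark green ceramic bowl, 130 mm across, 60 mm high, origin under its foot; leave it
- opener: steel bottle opener lying flat on the table, about 125 mm long, 34 mm wide, 5 mm thick, along its x; leave it
- chessboard: shut folding chessboard with a clasp, fixed on the right end of the board, 110 (x) x 220 (y) x 37 mm; origin at the centre of its underside, axes as the board's
- pawn_rack: dark wooden rack with four pawns, fixed on the left end of the board, 58 x 170 mm, 64 mm tall; origin at the centre of its underside, axes as the board's
There are look-alikes about, which are no part of the job. Of the things that look like the wedge, the smallest one is meant.

How it is judged (in metres and radians):
On the way, in this order (a step that is already met when the one before it is completed fails the run):
1. the wine bottle stands upright on the table, out of the rack and let go (angle between wine's own z axis and vertical below 0.08 rad and height (world z) of wine between -0.003 and 0.006 m and contact force between the fingers and wine below 0.05 N and linear speed of wine below 0.02 m/s), for 0.2 s.
2. the bottle, still held, lies along the board against the wedge (z of wine_mid in the frame of board between 0.023 and 0.032 m and x of wine_mid in the frame of board between -0.07 and 0.09 m and y of wine_mid in the frame of board between -0.25 and 0.25 m and angle between the z axis of wine and the y axis of board, either way round below 0.25 rad and x of wine_mid in the frame of wedge between 0.03 and 0.044 m and y of wine_mid in the frame of wedge between -0.024 and 0.024 m and z of wine_mid in the frame of wedge between 0.02 and 0.036 m and z of wedge in the frame of board between -0.003 and 0.004 m and angle between the z axis of wedge and the z axis of board, either way round below 0.1 rad and angle between the x axis of wedge and the x axis of board, either way round below 0.25 rad and contact force between the fingers and wine above 1 N and angle between wedge's own z axis and vertical below 0.25 rad), for 0.1 s.
At the end, for the whole second after the job is handed in: The bottle lies still on the board, along it (within 14 degrees), let go, its body resting against the upper face of the wedge; the wedge sits base down on the board, thin edge up the slope (within 14 degrees), under the bottle's middle (within 24 mm of wine_mid) (z of wine_mid in the frame of board between 0.023 and 0.032 m and x of wine_mid in the frame of board between -0.07 and 0.09 m and y of wine_mid in the frame of board between -0.25 and 0.25 m and angle between the z axis of wine and the y axis of board, either way round below 0.25 rad and x of wine_mid in the frame of wedge between 0.03 and 0.044 m and y of wine_mid in the frame of wedge between -0.024 and 0.024 m and z of wine_mid in the frame of wedge between 0.02 and 0.036 m and z of wedge in the frame of board between -0.003 and 0.004 m and angle between the z axis of wedge and the z axis of board, either way round below 0.1 rad and angle between the x axis of wedge and the x axis of board, either way round below 0.25 rad and linear speed of each of wine, wedge below 0.01 m/s and angular speed of wine below 0.1 rad/s and contact force between the fingers and wine below 0.05 N and contact force between the fingers and wedge below 0.05 N and angle between wedge's own z axis and vertical below 0.25 rad); the robot touches nothing.
It fails at once if the wine bottle lies or rolls loose: lying down, not held, and not against the wedge (angle between wine's own z axis and vertical above 1.2 rad and contact force between the fingers and wine below 0.05 N and not (x of wine_mid in the frame of wedge between 0.03 and 0.044 m and y of wine_mid in the frame of wedge between -0.024 and 0.024 m and z of wine_mid in the frame of wedge between 0.02 and 0.036 m)).
It fails at once if the bottle is tipped while gripped by its neck (angle between wine's own z axis and vertical above 0.5 rad and z of the grasp point in the frame of wine above 0.155 m and contact force between the fingers and wine above 0.5 N).
It fails at once if another thing is knocked or moved by more than 30 mm (distance of any of oil, vinegar, bowl, opener from where it was at the start of the episode above 0.03 m).
It also fails if it takes over 72 s, if anything falls off the work surface, if the arm or the gripper's body presses on something with over 40 N, if the wrist force passes 120 N, or if a joint passes its speed limit or range.

## Working session

There is one attempt and no reset: what is moved stays moved. The work goes in short steps, Python scripts to look and compute and a tool call to move; the robot and the scene stay as the last step left them, time stands still between calls to the robot, and variables do not carry over. Pictures are saved under pics/ and viewed, at most 12 in all, crops included, and the job is handed in when it is done.

Besides the shell and the picture viewer there is one more tool, called by a JSON object that holds its "method" and its "body", one argument or row to a line. move_arm: Moves the arm, as the interface text tells. Its arguments: {"type":"object","properties":{"commands":{"type":"array","items":{"type":"array","items":{"type":"number"}}},"force":{"type":"number"}},"required":["commands"]}

```bash
mkdir -p pics; cat > h.py <<'E'
import numpy as np, cv2
from rig import arm
def cam(n,save=None):
    c=arm.read_camera(n)
    c={k:np.array(v) for k,v in c.items()}
    np.savez('last_%s.npz'%n,**c)
    if save: cv2.imwrite('pics/'+save,c['color'])
    return c
def load(n): return dict(np.load('last_%s.npz'%n))
def ray(c,u,v):
    d=c['R'].T@np.linalg.inv(c['K'])@np.array([u,v,1.]); o=-c['R'].T@c['t'].reshape(3)
    return o,d/np.linalg.norm(d)
def onz(c,u,v,z):
    o,d=ray(c,u,v); return o+d*(z-o[2])/d[2]
def tri(c1,p1,c2,p2):
    o1,d1=ray(c1,*p1);o2,d2=ray(c2,*p2)
    s=np.linalg.lstsq(np.c_[d1,-d2],o2-o1,rcond=None)[0]
    a,b=o1+s[0]*d1,o2+s[1]*d2
    return (a+b)/2,np.linalg.norm(a-b)*1000
def proj(c,X):
    p=c['K']@(c['R']@np.array(X)+c['t'].reshape(3)); return p[:2]/p[2]
E
python3 - <<'E'
from h import *
np.set_printoptions(precision=3,suppress=True)
for n in ("scene","top"):
    c=cam(n,n+'0.png'); print(n,-c['R'].T@c['t'].reshape(3),c['R'][2],c['K'][0,0])
s=arm.read_state();print(s['t'],s['tcp_pos'],s['eef_rot'])
E
```

```text
scene [ 1.188 -0.208  0.737] [-0.732  0.217 -0.646] 478.1955564995431
top [ 0.237 -0.023  1.361] [ 0.224 -0.003 -0.974] 579.2958740527164
0.1 [0.191 0.621 0.404] [[-0.956  0.294 -0.   ]
 [ 0.294  0.956 -0.002]
 [-0.    -0.002 -1.   ]]
```

View pics/scene0.png

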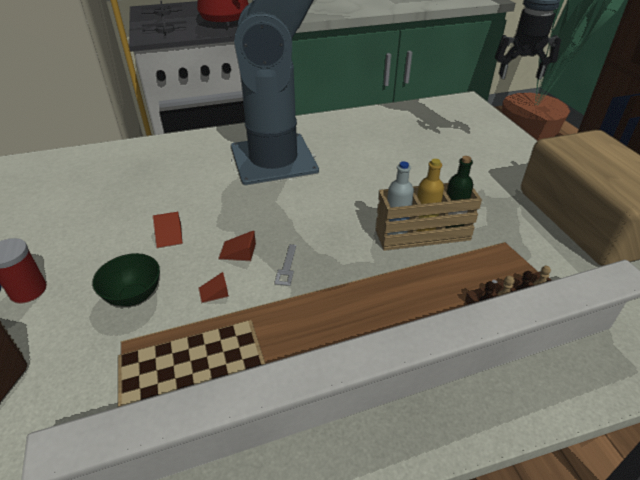

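View pics/top0.png

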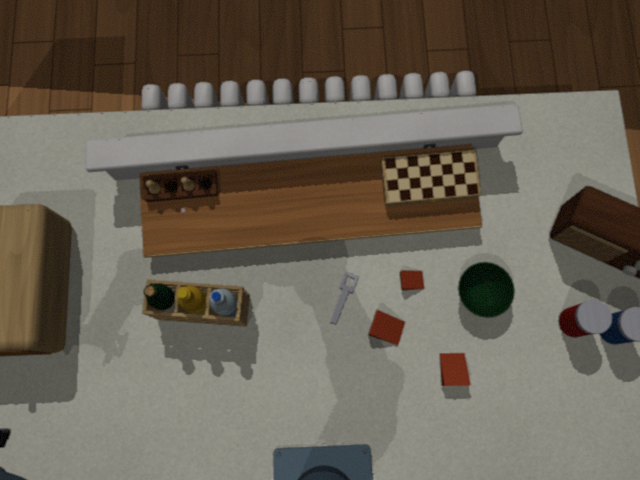

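The top view has x up and y to the left. Candidates for the wedge are three red wedges, at top (412,280), (387,327) and (455,369), which are (214,288), (239,246) and (168,229) in the scene view. The smallest is (412,280). For the wine, the dark green corked bottle is at top (157,293), next to the yellow oil (190,297) and the blue-capped vinegar (222,300). The green bowl at (487,289) isn't a bottle.

```bash
python3 - <<'E'
from h import *
np.set_printoptions(precision=3,suppress=True)
s,t=load('scene'),load('top')
def crop(c,u,v,r,k): return cv2.resize(c['color'][v-r:v+r,u-r:u+r],(k,k),interpolation=cv2.INTER_CUBIC)
a=np.hstack([crop(s,214,288,25,400),crop(t,412,280,25,400)])
cv2.imwrite('pics/crop1.png',a)
for n,c in(('scene',s),('top',t)):
    b=c['color'].astype(int); m=((b[...,2]>90)&(b[...,2]>2*b[...,1])&(b[...,2]>2*b[...,0])).astype(np.uint8)
    N,l,st,ce=cv2.connectedComponentsWithStats(m)
    for i in range(1,N):
        if st[i,4]>150: print(n,st[i],ce[i],onz(c,*ce[i],0.015))
# board corners: near edge in both views
# rack & neck estimates
print('cork', tri(s,(467,158),t,(151,289)))
print('oilcork', tri(s,(435,162),t,(183,292)))
print('vincap', tri(s,(404,165),t,(216,296)))
for p in ((143,255),(481,228)): print('board low edge', onz(t,*p,0.046))
for p in ((119,345),(507,244)): print('scene board low edge', onz(s,*p,0.046))
E
```

```text
scene [212   0  30  15 322] [223.795   7.193] [-1.518  0.068  0.015]
scene [154 212  28  35 768] [167.288 229.089] [ 0.259 -0.309  0.015]
scene [200 273  26  28 352] [212.131 286.75 ] [ 0.475 -0.23   0.015]
top [401 271  22  17 332] [411.81  279.087] [ 0.476 -0.228  0.015]
top [370 311  34  31 430] [384.37  325.902] [ 0.369 -0.156  0.015]
top [441 354  28  31 757] [454.09  369.161] [ 0.264 -0.307  0.015]
cork (array([0.447, 0.331, 0.205]), np.float64(2.445770500946677))
oilcork (array([0.437, 0.265, 0.202]), np.float64(1.9060897954470202))
vincap (array([0.427, 0.199, 0.2  ]), np.float64(0.6635824157577956))
board low edge [0.556 0.399 0.046]
board low edge [ 0.585 -0.395  0.046]
scene board low edge [ 0.599 -0.401  0.046]
scene board low edge [0.563 0.398 0.046]
```

View pics/crop1.png

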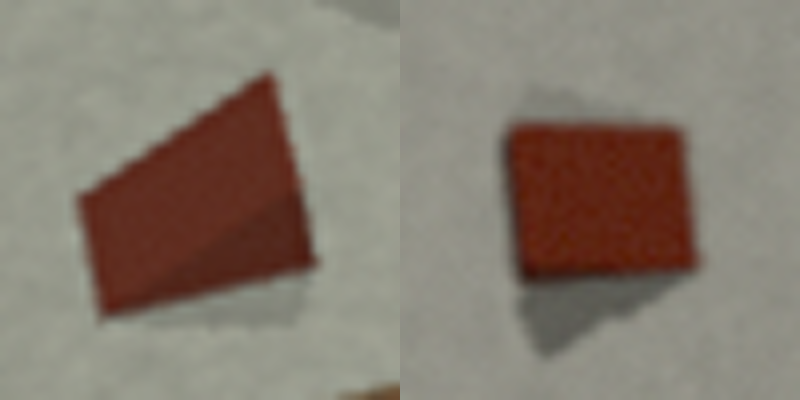

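The crops agree with the wedge as described. The thin edge is at top pixels ~(422,271)-(424,288) and points to world -y. The thick end is at ~(401,271)-(403,289), and the size fits about 53 x 43 mm. Next I'll refine the wedge, the board edges and the sill.

```bash
python3 - <<'E'
from h import *
np.set_printoptions(precision=4,suppress=True)
s,t=load('scene'),load('top')
f=lambda p,o:tuple(o[i]+(p[i]+.5)/8-.5 for i in(0,1))
S=lambda x,y:f((x,y),(189,263)); T=lambda x,y:f((x-400,y),(387,255))
for n,a,b in(('thin near board',(100,315),(682,125)),('thin far',(80,200),(697,265)),('thick top board',(295,192),(512,125)),('thick top robot',(270,75),(524,270))):
    print(n,tri(s,S(*a),t,T(*b)))
print('thick base board side scene',onz(s,*S(315,265),0),'top robot side',onz(t,*T(524,280),0))
def edge(c,pts,ax,win=8,ch=None):
    # strongest gradient along columns/rows near guess line
    g=cv2.GaussianBlur(c['color'],(3,3),0).astype(float)[...,0]; out=[]
    for u,v in pts:
        col=g[v-win:v+win+1,u]; d=np.abs(np.gradient(col)); i=d.argmax(); out.append((u,v-win+i,np.round(col).astype(int)))
    return out
us=range(160,470,60)
for u in us:
    v=int(round(255+(u-143)/(338)*-27)); print('top',u,v,edge(t,[(u,v)],0)[0][1:])
for u in range(150,500,70):
    v=int(round(345+(u-119)/388*-101)); print('scene',u,v,edge(s,[(u,v)],0)[0][1:])
E
```

```text
thin near board (array([ 0.4987, -0.2559,  0.0023]), np.float64(1.6484405116850778))
thin far (array([ 0.4564, -0.2569,  0.0016]), np.float64(1.5321056240405475))
thick top board (array([ 0.4959, -0.2023,  0.0283]), np.float64(2.718186755367423))
thick top robot (array([ 0.4528, -0.2026,  0.0286]), np.float64(2.8660187540961988))
thick base board side scene [ 0.4951 -0.2021  0.    ] top robot side [ 0.4546 -0.2048  0.    ]
top 160 254 (np.int64(253), array([42, 42, 41, 41, 40, 39, 41, 48, 53, 52, 53, 60, 65, 66, 66, 65, 64]))
top 220 249 (np.int64(248), array([41, 41, 41, 40, 38, 38, 40, 47, 54, 55, 60, 66, 68, 68, 67, 66, 67]))
top 280 244 (np.int64(246), array([41, 42, 42, 43, 43, 42, 45, 49, 50, 52, 59, 65, 67, 67, 66, 66, 66]))
top 340 239 (np.int64(237), array([43, 43, 42, 39, 39, 43, 49, 55, 54, 55, 62, 65, 65, 65, 66, 66, 66]))
top 400 234 (np.int64(235), array([40, 41, 41, 42, 41, 42, 48, 54, 60, 72, 82, 85, 85, 85, 85, 85, 85]))
top 460 230 (np.int64(230), array([41, 42, 41, 39, 43, 50, 55, 62, 75, 83, 84, 83, 83, 83, 85, 86, 86]))
scene 150 337 (np.int64(333), array([142, 140, 139, 132, 110,  76,  54,  50,  51,  51,  50,  49,  48,
        47,  46,  46,  50]))
scene 220 319 (np.int64(315), array([140, 139, 139, 132, 105,  71,  51,  47,  48,  50,  51,  50,  49,
        48,  47,  48,  51]))
scene 290 300 (np.int64(297), array([132, 131, 133, 132, 121,  95,  65,  50,  49,  50,  52,  53,  53,
        53,  52,  50,  49]))
scene 360 282 (np.int64(279), array([116, 118, 120, 123, 117,  94,  66,  52,  50,  51,  50,  50,  48,
        47,  47,  48,  48]))
scene 430 264 (np.int64(261), array([123, 123, 123, 122, 111,  86,  60,  49,  48,  50,  51,  51,  50,
        49,  48,  47,  48]))
```

```bash
python3 - <<'E'
from h import *
np.set_printoptions(precision=4,suppress=True)
s,t=load('scene'),load('top')
pt=np.array([(160,252.7),(220,247.6),(280,242.6),(340,236.6),(400,231.8),(460,227)])
ps=np.array([(150,333.1),(220,314.8),(290,297.1),(360,279.2),(430,261)])
lt=np.polyfit(*pt.T,1);ls=np.polyfit(*ps.T,1);print(lt,ls)
def plane(c,l,a,b):
    o,d1=ray(c,a,np.polyval(l,a));_,d2=ray(c,b,np.polyval(l,b));n=np.cross(d1,d2);return n/np.linalg.norm(n),o
n1,o1=plane(t,lt,160,460);n2,o2=plane(s,ls,150,430)
for y in(-.39,0,.39):
    A=np.array([n1,n2,[0,1,0]]);print('edge',np.linalg.solve(A,[n1@o1,n2@o2,y]))
for z in(.0463,):
  for u in(143,481): print('top corner',onz(t,u,np.polyval(lt,u),z))
  for u in(119,507): print('scene corner',onz(s,u,np.polyval(ls,u),z))
# sill edges
for p in((87,169),(522,131)): print('sill near corner top',onz(t,*p,.135))
E
```

```text
[ -0.0866 266.5686] [ -0.2569 371.5286]
edge [ 0.5914 -0.39    0.0485]
edge [0.5747 0.     0.0486]
edge [0.5579 0.39   0.0487]
top corner [0.5582 0.3988 0.0463]
top corner [ 0.5922 -0.3953  0.0463]
scene corner [ 0.59   -0.4015  0.0463]
scene corner [0.5553 0.4027 0.0463]
sill near corner top [0.7399 0.5019 0.135 ]
sill near corner top [ 0.7851 -0.4866  0.135 ]
```

```bash
cat >> h.py <<'E'
from scipy.spatial.transform import Rotation as Ro, Slerp
def down(az,tilt=None):
    "tool z down, tool y at azimuth az (deg); extra world rotvec tilt (deg)"
    a=np.radians(az); y=np.array([np.cos(a),np.sin(a),0]); z=np.array([0,0,-1.])
    R=np.c_[np.cross(y,z),y,z]
    return R if tilt is None else Ro.from_rotvec(np.radians(tilt)).as_matrix()@R
def plan(wps,start=None,vmm=60,vdeg=10.4,dp=0,dr=1):
    "wps: (pos,R,fingers[,nmin]) -> rounded rows"
    s=arm.read_state() if start is None else None
    p,R=(np.array(s['tcp_pos']),np.array(s['eef_rot'])) if s else start
    rows=[]
    for w in wps:
        P,Q,f=np.array(w[0],float),w[1],w[2]; p0,R0=p.copy(),R.copy()
        rv=Ro.from_matrix(R0.T@Q).as_rotvec()
        n=max(int(np.ceil(np.linalg.norm(P-p0)*1000/vmm)),int(np.ceil(np.degrees(np.linalg.norm(rv))/vdeg)),w[3] if len(w)>3 else 1)
        for k in range(1,n+1):
            pt=p0+(P-p0)*k/n; Rt=R0@Ro.from_rotvec(rv*k/n).as_matrix()
            d=np.round(R.T@(pt-p)*1000,dp)+0.; r=np.round(np.degrees(Ro.from_matrix(R.T@Rt).as_rotvec()),dr)+0.
            rows.append([f,*d,*r]); p=p+R@d/1000; R=R@Ro.from_rotvec(np.radians(r)).as_matrix()
    print('[' + ','.join('['+','.join('%g'%v for v in r)+']' for r in rows)+']',len(rows)); print(p,R[:,2])
    return p,R
E
python3 - <<'E'
from h import *
np.set_printoptions(precision=4,suppress=True)
plan([((.40,.36,.43),down(45),1),((.47,.05,.40),down(20),1),((.4755,-.222,.30),down(2),1)])
E
```

```text
[[1,-46,-31,-4,0,0,4.6],[1,-48,-28,-5,0,0,4.7],[1,-51,-23,-4,0,0,4.6],[1,-52,-20,-4,-0.1,0,4.7],[1,-54,-15,-5,0,0,4.6],[1,-54,-10,-4,0,0,4.7],[1,-45,-28,5,0,0,4.2],[1,-47,-25,5,0,0,4.1],[1,-48,-22,5,0,0,4.2],[1,-50,-18,5,0,0,4.2],[1,-51,-14,5,0,0,4.1],[1,-52,-10,5,0,0,4.2],[1,-52,-18,20,0,0,3.6],[1,-52,-14,20,0,0,3.6],[1,-53,-11,20,0,0,3.6],[1,-54,-8,20,0,0,3.6],[1,-55,-4,20,0,0,3.6]] 17
[ 0.4756 -0.2223  0.3003] [ 0.0006 -0.0001 -1.    ]
```

{"method": "move_arm", "body": {
  "commands": [
    [1, -46, -31, -4, 0, 0, 4.6],
    [1, -48, -28, -5, 0, 0, 4.7],
    [1, -51, -23, -4, 0, 0, 4.6],
    [1, -52, -20, -4, -0.1, 0, 4.7],
    [1, -54, -15, -5, 0, 0, 4.6],
    [1, -54, -10, -4, 0, 0, 4.7],
    [1, -45, -28, 5, 0, 0, 4.2],
    [1, -47, -25, 5, 0, 0, 4.1]
  ]
}}

```text
t: 1.1
tcp_pos: [0.424, 0.2554, 0.4202]
eef_rot: [[-0.595, 0.804, 0.001], [0.804, 0.595, 0.001], [0.0, 0.002, -1.0]]
contact_force: [1.2, -0.3, 0.7]
finger_gap: 0.998
grip_force: 0.0
```

{"method": "move_arm", "body": {
  "commands": [
    [1, -48, -22, 5, 0, 0, 4.2],
    [1, -50, -18, 5, 0, 0, 4.2],
    [1, -51, -14, 5, 0, 0, 4.1],
    [1, -52, -10, 5, 0, 0, 4.2],
    [1, -52, -18, 20, 0, 0, 3.6],
    [1, -52, -14, 20, 0, 0, 3.6],
    [1, -53, -11, 20, 0, 0, 3.6],
    [1, -54, -8, 20, 0, 0, 3.6]
  ]
}}

```text
t: 2.1
tcp_pos: [0.4742, -0.1682, 0.3192]
eef_rot: [[-0.096, 0.995, 0.001], [0.995, 0.096, 0.002], [0.001, 0.001, -1.0]]
contact_force: [0.9, -0.2, -0.2]
finger_gap: 1.0
grip_force: 0.0
```

```bash
python3 - <<'E'
from h import *
np.set_printoptions(precision=4,suppress=True)
s=arm.read_state();print(s['t'],s['tcp_pos'],s['joints'],s['eef_rot'][:,1] if hasattr(s['eef_rot'],'shape') else s['eef_rot'])
c=cam('wrist','w1.png')
for P in ((.4987,-.2559,.0015),(.4564,-.2569,.0015),(.4959,-.2023,.03),(.4528,-.2026,.03)): print(proj(c,P))
b=c['color'].astype(int); m=((b[...,2]>70)&(b[...,2]>2*b[...,1])&(b[...,2]>2*b[...,0])).astype(np.uint8)
N,l,st,ce=cv2.connectedComponentsWithStats(m)
for i in range(1,N):
    if st[i,4]>150:
        k=cv2.findContours((l==i).astype(np.uint8),0,2)[0][0]; q=cv2.approxPolyDP(k,4,True)[:,0]; print(st[i],q.tolist())
plan([((.4755,-.222,.20),down(2),1),((.4755,-.222,.171),down(2),1)])
E
```

```text
2.1 [ 0.4742 -0.1682  0.3192] [ -8.3119  25.6248  28.6157 115.53   -17.8343  43.0099  36.6142] [0.9954 0.0959 0.0012]
[338.9747 319.8129]
[288.117  316.6751]
[345.2799 275.6222]
[285.3905 270.8415]
[ 121  136  107  119 8284] [[129, 141], [121, 222], [192, 254], [194, 237], [206, 223], [227, 172], [155, 136]]
[ 285  259   60   63 3303] [[288, 259], [286, 318], [336, 321], [342, 263]]
[   0  318  106   88 7430] [[0, 327], [0, 405], [105, 383], [102, 327], [21, 318]]
[[1,-15,0,39,0,0.1,1],[1,-16,0,40,0,0.1,0.9],[1,-15,0,39,-0.1,0,1],[1,0,0,29,0,0,0]] 4
[ 0.4752 -0.2219  0.1709] [ 0.0008 -0.0004 -1.    ]
```

View pics/w1.png

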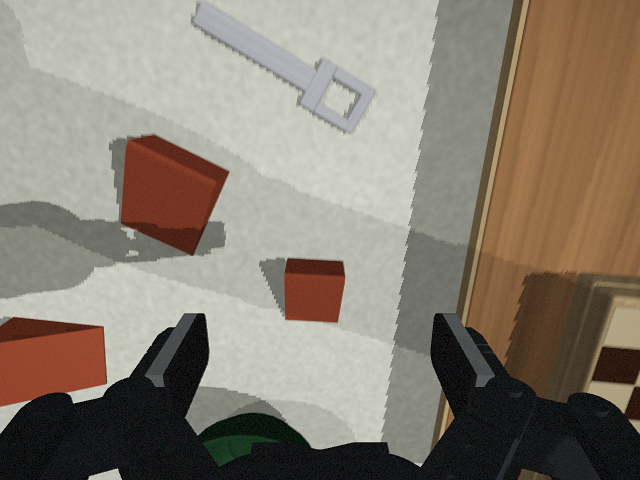

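The wrist view shows the small wedge at (286..342, 259..321) with its thin edge at (286,318)-(336,321), within 3 px of the prediction. I'm grasping it.

{"method": "move_arm", "body": {
  "commands": [
    [1, -15, -1, 39, 0, 0.1, 1],
    [1, -16, 0, 40, 0, 0.1, 0.9],
    [1, -15, 0, 39, -0.1, 0, 1],
    [1, 0, 0, 29, 0, 0, 0],
    [0, 0, 0, 0, 0, 0, 0],
    [0, 0, 0, 0, 0, 0, 0],
    [0, 0, 0, 0, 0, 0, 0],
    [0, 0, 0, 0, 0, 0, 0]
  ],
  "force": 40
}}

```text
t: 3.15
tcp_pos: [0.4777, -0.2122, 0.1743]
eef_rot: [[-0.047, 0.999, 0.004], [0.999, 0.047, 0.005], [0.004, 0.005, -1.0]]
contact_force: [-1.0, 1.1, 7.8]
finger_gap: 0.507
grip_force: 41.5
```

```bash
cat >> h.py <<'E'
a,b_=np.radians(2.45),np.radians(5)
BX=np.array([np.cos(a)*np.cos(b_),np.sin(a)*np.cos(b_),np.sin(b_)]); BY=np.array([-np.sin(a),np.cos(a),0]); BN=np.cross(BX,BY)
BC=np.array([.6742,.006,.055]); BR=np.c_[BX,BY,BN]
E
python3 - <<'E'
from h import *
np.set_printoptions(precision=4,suppress=True)
s=arm.read_state();print(s['joints'],s['tcp_pos'])
R=np.c_[-BX,BY,-BN]
tgt=lambda x,y,h: BC+BR@np.array([x,y,h])-R@np.array([-.017,0,.1743])
p=np.array(s['tcp_pos']);R0=np.array(s['eef_rot'])
plan([(p+[0,0,.03],R0,0,1),(p+[0.01,.05,.13],down(25),0),(tgt(-.05,0,.06),R,0),(tgt(-.05,0,.02),R,0)],vmm=45,vdeg=8)
print(tgt(-.05,0,0))
E
```

```text
[  4.1538  41.6222  19.3382 114.7965 -28.6607  28.063   47.2733] [ 0.4777 -0.2122  0.1743]
[[0,0,0,-30,0,0,0],[0,17,4,-33,0.1,-0.1,-7.4],[0,16,7,-34,0.1,0,-7.5],[0,15,8,-33,0.1,-0.1,-7.4],[0,12,18,2,-0.3,-0.5,-7.5],[0,9,19,3,-0.4,-0.5,-7.5],[0,7,20,2,-0.3,-0.5,-7.5],[0,5,21,3,-0.3,-0.5,-7.5],[0,1,21,3,-0.3,-0.4,-7.4],[0,-1,21,2,-0.4,-0.5,-7.5],[0,-4,21,3,-0.3,-0.5,-7.5],[0,-7,20,3,-0.3,-0.5,-7.5],[0,-9,19,4,-0.3,-0.5,-7.5],[0,0,0,40,0,0,0]] 14
[0.5905 0.002  0.2423] [ 0.0871  0.0031 -0.9962]
[0.5923 0.0025 0.2228]
```

{"method": "move_arm", "body": {
  "commands": [
    [0, 0, 0, -30, 0, 0, 0],
    [0, 17, 4, -33, 0.1, -0.1, -7.4],
    [0, 16, 7, -34, 0.1, 0, -7.5],
    [0, 15, 8, -33, 0.1, -0.1, -7.4],
    [0, 12, 18, 2, -0.3, -0.5, -7.5],
    [0, 9, 19, 3, -0.4, -0.5, -7.5],
    [0, 7, 20, 2, -0.3, -0.5, -7.5],
    [0, 5, 21, 3, -0.3, -0.5, -7.5]
  ]
}}

```text
t: 4.15
tcp_pos: [0.5317, -0.0878, 0.294]
eef_rot: [[-0.821, 0.57, 0.04], [0.57, 0.822, -0.012], [-0.039, 0.013, -0.999]]
contact_force: [-0.9, 0.1, -0.1]
finger_gap: 0.509
grip_force: 41.1
```

{"method": "move_arm", "body": {
  "commands": [
    [0, 1, 21, 3, -0.3, -0.4, -7.4],
    [0, -1, 21, 2, -0.4, -0.5, -7.5],
    [0, -4, 21, 3, -0.3, -0.5, -7.5],
    [0, -7, 20, 3, -0.3, -0.5, -7.5],
    [0, -9, 19, 4, -0.3, -0.5, -7.5],
    [0, 0, 0, 0, 0, 0, 0]
  ]
}}

```text
t: 4.9
tcp_pos: [0.5871, 0.0033, 0.2811]
eef_rot: [[-0.995, -0.044, 0.086], [-0.044, 0.999, 0.005], [-0.086, 0.001, -0.996]]
contact_force: [-0.7, -0.6, -1.4]
finger_gap: 0.508
grip_force: 41.1
```

```bash
cat > hov.py <<'E'
from h import *
np.set_printoptions(precision=4,suppress=True)
R=np.c_[-BX,BY,-BN]
tgt=lambda x,y,h: BC+BR@np.array([x,y,h])-R@np.array([-.017,0,.1743])
s=arm.read_state();print(s['t'],s['tcp_pos'],s['finger_gap'])
plan([(tgt(-.05,0,.015),R,0),(tgt(-.05,0,.002),R,0)])
E
python3 hov.py; python3 - <<'E'
from h import *
t=cam('top');w=cam('wrist');s=cam('scene')
sx=lambda c,u,v,r:cv2.resize(c['color'][v-r:v+r,u-r:u+r],(400,400),interpolation=cv2.INTER_CUBIC)
S=np.array(arm.read_state()['tcp_pos']);g=S+np.array(arm.read_state()['eef_rot'])[:,2]*.16
u,v=proj(s,g).astype(int);print(u,v)
cv2.imwrite('pics/hold.png',np.hstack([sx(s,u,v,50),cv2.resize(w['color'][80:480,120:520],(400,400))]))
E
```

```text
4.9 [0.5871 0.0033 0.2811] 0.508044152402459
[[0,0,-1,44,0.1,0,0.1],[0,0,0,13,0,0,0]] 2
[0.5921 0.0026 0.2243] [ 0.0863  0.0029 -0.9963]
339 267
```

View pics/hold.png

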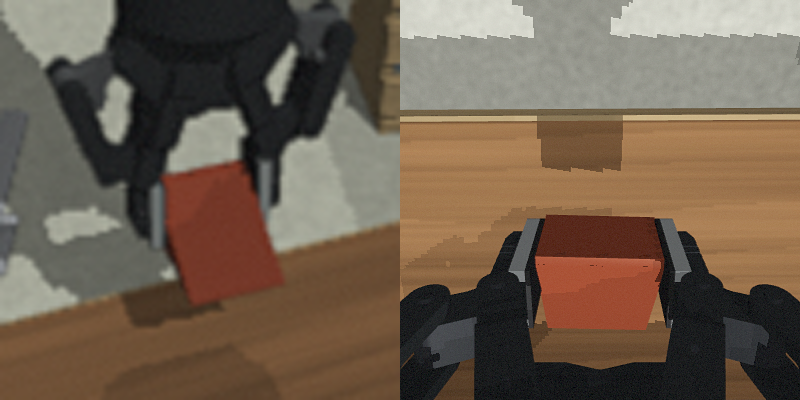

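The wedge sits square between the pads, with its thick end toward the robot and its thin edge toward the window. I'm lowering it slowly until it touches.

{"method": "move_arm", "body": {
  "commands": [
    [0, 0, -1, 22, 0, 0, 0],
    [0, 0, 0, 22, 0, 0, 0],
    [0, 0, 0, 8, 0, 0, 0],
    [0, 0, 0, 3, 0, 0, 0],
    [0, 0, 0, 2, 0, 0, 0],
    [0, 0, 0, 0, 0, 0, 0]
  ]
}}

```text
t: 5.8
tcp_pos: [0.5919, 0.0009, 0.2243]
eef_rot: [[-0.995, -0.042, 0.086], [-0.042, 0.999, 0.003], [-0.086, -0.0, -0.996]]
contact_force: [-0.7, -1.1, -0.6]
finger_gap: 0.505
grip_force: 41.1
```

{"method": "move_arm", "body": {
  "commands": [
    [0, 0, 0, 2, 0, 0, 0],
    [0, 0, 0, 1, 0, 0, 0],
    [0, 0, 0, 0, 0, 0, 0]
  ]
}}

```text
t: 6.18
tcp_pos: [0.5922, 0.0009, 0.2229]
eef_rot: [[-0.995, -0.042, 0.086], [-0.042, 0.999, 0.004], [-0.086, 0.0, -0.996]]
contact_force: [-6.3, -0.1, 18.3]
finger_gap: 0.508
grip_force: 42.9
```

{"method": "move_arm", "body": {
  "commands": [
    [0, 0, 0, -1, 0, 0, 0],
    [0.8, 0, 0, 0, 0, 0, 0],
    [0.8, 0, 0, 0, 0, 0, 0],
    [1, 0, 0, 0, 0, 0, 0],
    [1, 0, 0, -40, 0, 0, 0],
    [1, 0, 0, -60, 0, 0, 0],
    [1, 0, 0, -60, 0, 0, 0],
    [1, 0, 0, 0, 0, 0, 0]
  ]
}}

```text
t: 7.18
tcp_pos: [0.5797, 0.0002, 0.3863]
eef_rot: [[-0.995, -0.042, 0.095], [-0.042, 0.999, 0.004], [-0.095, 0.0, -0.995]]
contact_force: [-0.6, -1.1, -0.9]
finger_gap: 1.002
grip_force: 0.0
```

```bash
python3 - <<'E'
from h import *
np.set_printoptions(precision=4,suppress=True)
s=arm.read_state();print(s['t'],s['joints'],s['tcp_pos'])
c={n:cam(n) for n in('scene','top','wrist')}
for n in c:
    b=c[n]['color'].astype(int); m=((b[...,2]>60)&(b[...,2]>2*b[...,1])&(b[...,2]>2*b[...,0])).astype(np.uint8)
    N,l,st,ce=cv2.connectedComponentsWithStats(m)
    for i in range(1,N):
        if st[i,4]>150:
            k=cv2.findContours((l==i).astype(np.uint8),0,2)[0][0]; q=cv2.approxPolyDP(k,2.5,True)[:,0]; print(n,st[i],q.tolist())
for x,y,z in((28,22,1),(28,-22,1),(-28,22,30),(-28,-22,30),(-28,22,0),(-28,-22,0)):
    P=BC+BR@(np.array([-50+x,y,z])/1000); print((x,y,z),*[proj(c[n],P) for n in c])
w=c['wrist']['color']; cv2.imwrite('pics/w2.png',w)
# tests of reach: neck approach
E
```

```text
7.175 [ -8.174   23.6201   4.719  102.706   -2.3473  48.3258  89.9427] [0.5797 0.0002 0.3863]
scene [198   0  39  21 592] [[198, 0], [199, 11], [219, 15], [219, 20], [229, 20], [231, 11], [236, 7], [232, 0]]
scene [154 212  28  35 773] [[177, 212], [154, 216], [157, 246], [181, 242]]
scene [220 232  35  28 600] [[253, 232], [225, 242], [220, 257], [249, 259], [254, 244]]
scene [   0  255   45   47 1381] [[27, 255], [17, 264], [0, 269], [0, 283], [15, 301], [32, 299], [44, 289]]
scene [328 282  31  35 711] [[349, 282], [328, 288], [337, 316], [358, 311]]
top [369 311  35  33 715] [[377, 311], [369, 333], [397, 343], [403, 322]]
top [441 354  28  31 774] [[441, 354], [443, 384], [468, 384], [463, 354]]
wrist [ 289  200   61   67 2239] [[292, 200], [290, 212], [293, 213], [289, 216], [292, 264], [342, 266], [341, 256], [344, 259], [342, 253], [345, 250], [342, 246], [346, 245], [343, 237], [346, 236], [341, 243], [334, 241], [333, 245], [327, 240], [330, 236], [325, 236], [333, 234], [332, 241], [342, 220], [345, 228], [342, 231], [347, 234], [343, 223], [346, 222], [339, 219], [342, 217], [340, 214], [337, 220], [341, 221], [337, 225], [333, 221], [328, 222], [332, 216], [328, 217], [326, 225], [323, 220], [327, 215], [321, 212], [321, 216], [315, 216], [314, 212], [307, 217], [303, 213], [298, 216], [301, 220], [297, 224], [294, 222], [295, 212], [290, 211], [333, 210], [334, 213], [342, 210], [346, 215], [345, 212], [349, 211], [347, 202]]
(28, 22, 1) [360.2631 309.7651] [300.5458 207.9414] [348.1977 264.1977]
(28, -22, 1) [337.9964 315.8628] [319.1252 206.3467] [295.264  264.2826]
(-28, 22, 30) [349.0905 279.1897] [301.9962 228.9925] [352.7454 208.3068]
(-28, -22, 30) [327.3459 284.7365] [321.084  227.3452] [291.2277 208.4084]
(-28, 22, 0) [349.0316 290.8593] [302.5073 231.3042] [349.6925 198.2208]
(-28, -22, 0) [327.699  296.4396] [321.1781 229.6919] [293.7937 198.3137]
```

```bash
python3 - <<'E'
from h import *
np.set_printoptions(precision=4,suppress=True)
s,w=load('scene'),load('wrist')
P,e=tri(s,(347.5,313.7),w,(317.3,265));print('thin edge mid',P,e,'board',BR.T@(P-BC)*1000)
plan([((.50,.12,.44),down(50),1),((.41,.30,.44),down(-8.6),1)],vmm=50,vdeg=9)
E
```

```text
thin edge mid [0.6532 0.0014 0.0539] 0.01714843993342217 board [-21.2022  -3.6783   0.7368]
[[1,13,25,-13,0.4,0.9,8.5],[1,18,22,-13,0.3,0.9,8.5],[1,20,19,-13,0.4,1,8.4],[1,23,16,-13,0.3,0.9,8.5],[1,26,12,-12,0.4,0.9,8.5],[1,26,11,0,0,0,8.4],[1,28,8,0,0,0,8.3],[1,29,3,0,0,0,8.4],[1,28,0,0,0,0,8.4],[1,29,-5,0,0,0,8.4],[1,27,-9,0,0,0,8.3],[1,26,-13,0,0,0,8.4]] 12
[0.4103 0.3004 0.4401] [-0.0005 -0.0004 -1.    ]
```

{"method": "move_arm", "body": {
  "commands": [
    [1, 13, 25, -13, 0.4, 0.9, 8.5],
    [1, 18, 22, -13, 0.3, 0.9, 8.5],
    [1, 20, 19, -13, 0.4, 1, 8.4],
    [1, 23, 16, -13, 0.3, 0.9, 8.5],
    [1, 26, 12, -12, 0.4, 0.9, 8.5],
    [1, 26, 11, 0, 0, 0, 8.4],
    [1, 28, 8, 0, 0, 0, 8.3],
    [1, 29, 3, 0, 0, 0, 8.4]
  ]
}}

```text
t: 8.32
tcp_pos: [0.4603, 0.1978, 0.439]
eef_rot: [[-0.417, 0.909, -0.002], [0.909, 0.417, -0.002], [-0.001, -0.003, -1.0]]
contact_force: [0.3, 0.6, 0.8]
finger_gap: 1.004
grip_force: 0.0
```

{"method": "move_arm", "body": {
  "commands": [
    [1, 28, 0, 0, 0, 0, 8.4],
    [1, 29, -5, 0, 0, 0, 8.4],
    [1, 27, -9, 0, 0, 0, 8.3],
    [1, 26, -13, 0, 0, 0, 8.4],
    [1, 0, 0, 0, 0, 0, 0]
  ]
}}

```text
t: 8.95
tcp_pos: [0.4091, 0.3024, 0.4389]
eef_rot: [[0.146, 0.989, -0.002], [0.989, -0.146, -0.002], [-0.002, -0.001, -1.0]]
contact_force: [-0.1, -0.6, 0.9]
finger_gap: 1.0
grip_force: 0.0
```

```bash
python3 - <<'E'
from h import *
np.set_printoptions(precision=4,suppress=True)
s=arm.read_state();print(s['t'],s['joints'],s['tcp_pos'],s['eef_rot'])
c=cam('wrist','w3.png');print(-c['R'].T@c['t'].reshape(3))
for P in((.447,.331,.205),(.437,.265,.205),(.427,.199,.205)):print(proj(c,P))
E
```

```text
8.95 [-52.517   14.7156  13.0872 107.7361  -3.8467  58.1333 -46.1744] [0.4091 0.3024 0.4389] [[ 0.1456  0.9893 -0.0018]
 [ 0.9893 -0.1456 -0.0022]
 [-0.0025 -0.0015 -1.    ]]
[0.421  0.3858 0.4075]
[384.0642 197.8136]
[377.521  309.4509]
[372.1232 401.5466]
```

View pics/w3.png

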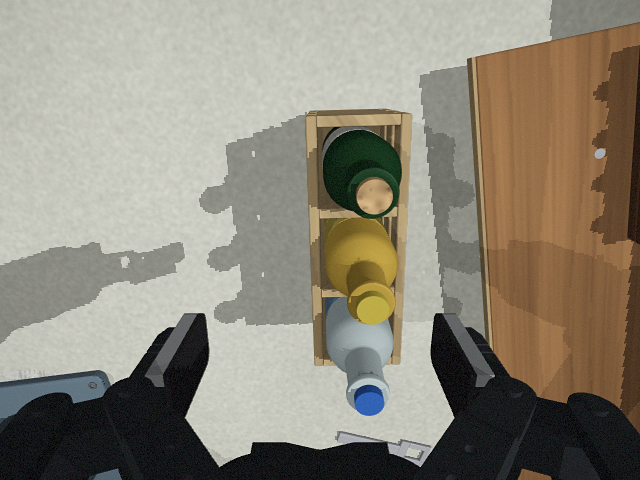

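The wrist view shows the corked green bottle in the end cell (cork top at (375,196)), with yellow oil at (372,306) and the blue cap at (369,400). I'll combine this with the top and scene views.

```bash
python3 - <<'E'
from h import *
np.set_printoptions(precision=4,suppress=True)
w=load('wrist');s,t=load('scene'),load('top')
for p,q,r in(((375,196),(467,158),(151,289)),((372,306),(435,162),(183,292)),((369,400),(404,165),(216,296))):
    print(onz(w,*p,.205),tri(w,p,s,q),tri(w,p,t,r))
E
```

```text
[0.4424 0.3327 0.205 ] (array([0.4433, 0.3332, 0.2036]), np.float64(2.363182713824392)) (array([0.4449, 0.3312, 0.2007]), np.float64(4.148897085189255))
[0.4341 0.2677 0.205 ] (array([0.4344, 0.2651, 0.2004]), np.float64(0.18339244785340433)) (array([0.4359, 0.2657, 0.2021]), np.float64(3.3612688337328747))
[0.4252 0.2005 0.205 ] (array([0.4259, 0.1978, 0.2009]), np.float64(1.927525999285757)) (array([0.4257, 0.1986, 0.203 ]), np.float64(1.0139389874817997))
```

The three views agree to about 3 mm: cork at (0.443, 0.333, 0.204). Before drawing the bottle I'll test in free air that the arm can hold the tool near horizontal, pointing +y, because the body grasp depends on it.

```bash
cat >> h.py <<'E'
def pitched(az,el,cs=1):
    "tool z at azimuth az, el deg below horizontal; tool y horizontal. cs=+1: tool x upward side"
    a,e=np.radians(az),np.radians(el)
    z=np.array([np.cos(a)*np.cos(e),np.sin(a)*np.cos(e),-np.sin(e)]); y=cs*np.array([np.sin(a),-np.cos(a),0])
    return np.c_[np.cross(y,z),y,z]
E
python3 - <<'E'
from h import *
plan([((.46,.05,.40),down(-1),1),((.47,-.11,.28),pitched(90,15),1)],vdeg=9.5)
E
```

```text
[[1,-48,17,8,0,0,-1.5],[1,-49,16,8,0,0.1,-1.5],[1,-49,15,8,0,0,-1.4],[1,-49,13,8,0,0,-1.5],[1,-50,13,8,0,0.1,-1.5],[1,-20,2,15,0.1,9.4,-0.1],[1,-22,1,11,0.1,9.3,-0.1],[1,-24,2,8,0,9.4,-0.1],[1,-24,1,4,0.1,9.4,-0.1],[1,-25,2,0,0.1,9.3,-0.2],[1,-25,1,-5,0.1,9.4,-0.1],[1,-23,1,-8,0.1,9.4,-0.1],[1,-22,1,-12,0,9.4,-0.1]] 13
[ 0.46958159 -0.10970801  0.28004698] [ 4.43362736e-04  9.66122395e-01 -2.58083943e-01]
```

{"method": "move_arm", "body": {
  "commands": [
    [1, -48, 17, 8, 0, 0, -1.5],
    [1, -49, 16, 8, 0, 0.1, -1.5],
    [1, -49, 15, 8, 0, 0, -1.4],
    [1, -49, 13, 8, 0, 0, -1.5],
    [1, -50, 13, 8, 0, 0.1, -1.5],
    [1, -20, 2, 15, 0.1, 9.4, -0.1],
    [1, -22, 1, 11, 0.1, 9.3, -0.1],
    [1, -24, 2, 8, 0, 9.4, -0.1]
  ]
}}

```text
t: 10.0
tcp_pos: [0.4638, -0.0129, 0.3549]
eef_rot: [[0.014, 1.0, 0.008], [0.878, -0.016, 0.478], [0.478, 0.001, -0.878]]
contact_force: [-0.1, 0.6, -0.7]
finger_gap: 1.003
grip_force: 0.0
```

{"method": "move_arm", "body": {
  "commands": [
    [1, -24, 1, 4, 0.1, 9.4, -0.1],
    [1, -25, 2, 0, 0.1, 9.3, -0.2],
    [1, -25, 1, -5, 0.1, 9.4, -0.1],
    [1, -23, 1, -8, 0.1, 9.4, -0.1],
    [1, -22, 1, -12, 0, 9.4, -0.1],
    [1, 0, 0, 0, 0, 0, 0]
  ]
}}

```text
t: 10.75
tcp_pos: [0.468, -0.1128, 0.2779]
eef_rot: [[0.004, 1.0, 0.008], [0.256, -0.009, 0.967], [0.967, -0.002, -0.256]]
contact_force: [0.6, -0.2, -0.8]
finger_gap: 0.997
grip_force: 0.0
```

```bash
python3 - <<'E'
from h import *
np.set_printoptions(precision=3,suppress=True)
s=arm.read_state();print(s['t'],s['joints'],s['tcp_pos'],s['eef_rot'])
plan([((.47,-.11,.155),pitched(90,15),1)])
E
```

```text
10.75 [ 20.804  42.745   5.746 111.63  -63.479  89.917  68.161] [ 0.468 -0.113  0.278] [[ 0.004  1.     0.008]
 [ 0.256 -0.009  0.967]
 [ 0.967 -0.002 -0.256]]
[[1,-39,1,11,0.2,-0.1,-0.1],[1,-40,0,12,0.1,0,-0.1],[1,-39,1,11,0.2,-0.1,0]] 3
[ 0.47  -0.11   0.155] [-0.     0.966 -0.259]
```

{"method": "move_arm", "body": {
  "commands": [
    [1, -39, 1, 11, 0.2, -0.1, -0.1],
    [1, -40, 0, 12, 0.1, 0, -0.1],
    [1, -39, 1, 11, 0.2, -0.1, 0],
    [1, 0, 0, 0, 0, 0, 0]
  ]
}}

```text
t: 11.25
tcp_pos: [0.4708, -0.1067, 0.1568]
eef_rot: [[-0.002, 1.0, -0.006], [0.26, 0.007, 0.966], [0.966, 0.0, -0.26]]
contact_force: [0.1, -0.0, 0.4]
finger_gap: 0.995
grip_force: 0.0
```

```bash
python3 - <<'E'
from h import *
np.set_printoptions(precision=3,suppress=True)
s=arm.read_state();print(s['t'],s['joints'],s['tcp_pos'],s['eef_rot'])
plan([((.47,-.11,.28),pitched(90,15),1),((.46,.05,.42),down(-1),1),((.443,.333,.42),down(-7.5),1)],vdeg=9.5)
E
```

```text
11.25 [ 20.886  56.442   4.474 108.446 -64.53   84.662  77.579] [ 0.471 -0.107  0.157] [[-0.002  1.    -0.006]
 [ 0.26   0.007  0.966]
 [ 0.966  0.    -0.26 ]]
[[1,39,0,-12,-0.1,0,0],[1,40,-1,-11,-0.1,0,0.1],[1,39,0,-12,-0.2,0.1,0],[1,22,-1,15,-0.1,-9.4,0.1],[1,24,-2,11,-0.1,-9.4,0.1],[1,26,-1,7,0,-9.3,0.1],[1,26,-1,2,-0.1,-9.4,0.1],[1,27,-2,-2,-0.1,-9.4,0.1],[1,26,-1,-6,0,-9.4,0.1],[1,24,-2,-10,-0.1,-9.4,0.1],[1,23,-1,-14,-0.1,-9.3,0.2],[1,57,-4,0,0,0,1.3],[1,56,-6,0,0,0,1.3],[1,56,-7,0,0,0,1.3],[1,56,-9,0,0,0,1.3],[1,56,-9,0,0,0,1.3]] 16
[0.443 0.333 0.42 ] [ 0.     0.001 -1.   ]
```

The pose is reachable, so the bottle will stand at (0.47, 0.045). Going back to the neck.

{"method": "move_arm", "body": {
  "commands": [
    [1, 39, 0, -12, -0.1, 0, 0],
    [1, 40, -1, -11, -0.1, 0, 0.1],
    [1, 39, 0, -12, -0.2, 0.1, 0],
    [1, 22, -1, 15, -0.1, -9.4, 0.1],
    [1, 24, -2, 11, -0.1, -9.4, 0.1],
    [1, 26, -1, 7, 0, -9.3, 0.1],
    [1, 26, -1, 2, -0.1, -9.4, 0.1],
    [1, 27, -2, -2, -0.1, -9.4, 0.1]
  ]
}}

```text
t: 12.25
tcp_pos: [0.4627, -0.0103, 0.3723]
eef_rot: [[0.009, 1.0, 0.012], [0.883, -0.013, 0.469], [0.469, 0.006, -0.883]]
contact_force: [-0.2, 0.4, -0.7]
finger_gap: 0.998
grip_force: 0.0
```

{"method": "move_arm", "body": {
  "commands": [
    [1, 26, -1, -6, 0, -9.4, 0.1],
    [1, 24, -2, -10, -0.1, -9.4, 0.1],
    [1, 23, -1, -14, -0.1, -9.3, 0.2],
    [1, 57, -4, 0, 0, 0, 1.3],
    [1, 56, -6, 0, 0, 0, 1.3],
    [1, 56, -7, 0, 0, 0, 1.3],
    [1, 56, -9, 0, 0, 0, 1.3],
    [1, 56, -9, 0, 0, 0, 1.3]
  ]
}}

```text
t: 13.25
tcp_pos: [0.4425, 0.333, 0.4245]
eef_rot: [[0.134, 0.991, 0.006], [0.991, -0.134, 0.005], [0.005, 0.005, -1.0]]
contact_force: [1.3, -0.5, -0.1]
finger_gap: 1.004
grip_force: 0.0
```

```bash
python3 - <<'E'
from h import *
s=arm.read_state();print(s['t'],s['tcp_pos'])
plan([((.443,.333,.40),down(-7.5),1),((.443,.333,.338),down(-7.5),1)],vmm=35)
E
```

```text
13.25 [0.44245593 0.33303798 0.42449766]
[[1,0,0,24,0.3,-0.3,-0.2],[1,0,0,31,0,0,0],[1,0,0,31,0,0,0]] 3
[0.44256711 0.33314951 0.33849828] [-3.48711580e-04  4.16188926e-05 -9.99999938e-01]
```

{"method": "move_arm", "body": {
  "commands": [
    [1, 0, 0, 24, 0.3, -0.3, -0.2],
    [1, 0, 0, 31, 0, 0, 0],
    [1, 0, 0, 31, 0, 0, 0],
    [0, 0, 0, 0, 0, 0, 0],
    [0, 0, 0, 0, 0, 0, 0],
    [0, 0, 0, 0, 0, 0, 0],
    [0, 0, 0, 0, 0, 0, 0],
    [0, 0, 0, 0, 0, 0, 0]
  ],
  "force": 50
}}

```text
t: 14.25
tcp_pos: [0.4439, 0.3323, 0.3378]
eef_rot: [[0.129, 0.992, -0.001], [0.992, -0.129, -0.001], [-0.001, -0.001, -1.0]]
contact_force: [-2.3, -0.6, 7.2]
finger_gap: 0.304
grip_force: 48.8
```

{"method": "move_arm", "body": {
  "commands": [
    [0, 0, 0, -15, 0, 0, 0],
    [0, 0, 0, -25, 0, 0, 0],
    [0, 0, 0, -30, 0, 0, 0],
    [0, 0, 0, -30, 0, 0, 0],
    [0, 0, 0, -30, 0, 0, 0],
    [0, 0, 0, -12, 0, 0, 0],
    [0, 0, 0, 0, 0, 0, 0]
  ]
}}

```text
t: 15.12
tcp_pos: [0.4439, 0.3321, 0.4783]
eef_rot: [[0.129, 0.992, -0.002], [0.992, -0.129, -0.002], [-0.003, -0.002, -1.0]]
contact_force: [-0.5, -0.4, -4.9]
finger_gap: 0.304
grip_force: 49.9
```

```bash
python3 - <<'E'
from h import *
np.set_printoptions(precision=3,suppress=True)
s=arm.read_state();print(s['t'],s['tcp_pos'],s['contact_force'],s['eef_rot'])
c=cam('scene'); a=c['color'][60:300,300:560]; cv2.imwrite('pics/lift.png',cv2.resize(a,(650,600)))
plan([((.535,.32,.482),down(-5),0),((.535,.055,.482),down(0),0),((.47,.045,.482),down(0),0)],vmm=40)
E
```

```text
15.125 [0.444 0.332 0.478] [-0.497 -0.402 -4.889] [[ 0.129  0.992 -0.002]
 [ 0.992 -0.129 -0.002]
 [-0.003 -0.002 -1.   ]]
[[0,0,31,-2,-0.1,0.1,-0.8],[0,0,30,-1,0,0.1,-0.8],[0,-1,31,-2,-0.1,0,-0.8],[0,-38,3,0,0,0,-0.7],[0,-38,3,0,0,0,-0.7],[0,-37,3,0,0,0,-0.8],[0,-38,1,0,0,0,-0.7],[0,-38,2,0,0,0,-0.7],[0,-38,1,0,0,0,-0.7],[0,-38,0,0,0,0,-0.7],[0,-5,-32,0,0,0,0],[0,-5,-33,0,0,0,0]] 12
[0.47  0.045 0.482] [ 0.    -0.001 -1.   ]
```

View pics/lift.png

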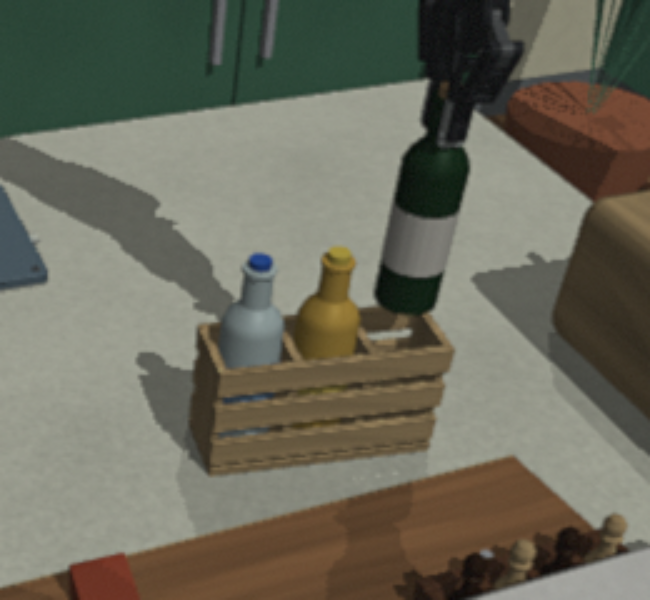

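The wine bottle hangs upright, clear of the rack, with the oil and vinegar undisturbed. I'm carrying it round the board side.

{"method": "move_arm", "body": {
  "commands": [
    [0, 0, 31, -2, -0.1, 0.1, -0.8],
    [0, 0, 30, -1, 0, 0.1, -0.8],
    [0, -1, 31, -2, -0.1, 0, -0.8],
    [0, -38, 3, 0, 0, 0, -0.7],
    [0, -38, 3, 0, 0, 0, -0.7],
    [0, -37, 3, 0, 0, 0, -0.8],
    [0, -38, 1, 0, 0, 0, -0.7],
    [0, -38, 2, 0, 0, 0, -0.7]
  ]
}}

```text
t: 16.18
tcp_pos: [0.5348, 0.1299, 0.4811]
eef_rot: [[0.024, 1.0, -0.002], [1.0, -0.024, -0.001], [-0.001, -0.002, -1.0]]
contact_force: [1.2, 0.3, -4.1]
finger_gap: 0.304
grip_force: 50.6
```

{"method": "move_arm", "body": {
  "commands": [
    [0, -38, 1, 0, 0, 0, -0.7],
    [0, -38, 0, 0, 0, 0, -0.7],
    [0, -5, -32, 0, 0, 0, 0],
    [0, -5, -33, 0, 0, 0, 0],
    [0, 0, 0, 0, 0, 0, 0]
  ]
}}

```text
t: 16.8
tcp_pos: [0.4678, 0.0445, 0.4812]
eef_rot: [[0.001, 1.0, -0.003], [1.0, -0.001, -0.0], [-0.0, -0.003, -1.0]]
contact_force: [1.0, 0.4, -3.6]
finger_gap: 0.307
grip_force: 51.0
```

```bash
python3 - <<'E'
from h import *
np.set_printoptions(precision=3,suppress=True)
s=arm.read_state();print(s['t'],s['tcp_pos'],s['contact_force'],s['eef_rot'])
plan([((.47,.045,.345),down(0),0),((.47,.045,.331),down(0),0,2)],vmm=35)
E
```

```text
16.8 [0.468 0.045 0.481] [ 1.036  0.376 -3.629] [[ 0.001  1.    -0.003]
 [ 1.    -0.001 -0.   ]
 [-0.    -0.003 -1.   ]]
[[0,0,1,34,0,0,0],[0,0,0,34,-0.1,0,0],[0,0,1,34,0,0,0],[0,1,1,34,-0.1,0,0],[0,0,0,7,0,0,0],[0,0,0,7,0,0,0]] 6
[0.47  0.045 0.331] [ 0. -0. -1.]
```

{"method": "move_arm", "body": {
  "commands": [
    [0, 0, 1, 34, 0, 0, 0],
    [0, 0, 0, 34, -0.1, 0, 0],
    [0, 0, 1, 34, 0, 0, 0],
    [0, 1, 1, 34, -0.1, 0, 0],
    [0, 0, 0, 7, 0, 0, 0],
    [0, 0, 0, 7, 0, 0, 0],
    [0, 0, 0, 2, 0, 0, 0],
    [0, 0, 0, 0, 0, 0, 0]
  ]
}}

```text
t: 17.8
tcp_pos: [0.4737, 0.0462, 0.3314]
eef_rot: [[0.0, 1.0, 0.006], [1.0, -0.0, 0.0], [0.0, 0.006, -1.0]]
contact_force: [-0.3, -0.0, -3.9]
finger_gap: 0.306
grip_force: 51.0
```

{"method": "move_arm", "body": {
  "commands": [
    [0, 0, 0, 1, 0.4, 0, 0],
    [0, 0, 0, 1, 0, 0, 0],
    [0, 0, 0, 1, 0, 0, 0],
    [0, 0, 0, 0, 0, 0, 0]
  ]
}}

```text
t: 18.3
tcp_pos: [0.4735, 0.0463, 0.3279]
eef_rot: [[0.0, 1.0, -0.002], [1.0, -0.0, 0.0], [0.0, -0.002, -1.0]]
contact_force: [-0.0, -0.2, -1.0]
finger_gap: 0.302
grip_force: 51.5
```

{"method": "move_arm", "body": {
  "commands": [
    [0, 0, 0, 1, 0, 0, 0],
    [0, 0, 0, 0, 0, 0, 0],
    [0.5, 0, 0, 0, 0, 0, 0],
    [0.8, 0, 0, 0, 0, 0, 0],
    [1, 0, 0, 0, 0, 0, 0],
    [1, 0, 0, 0, 0, 0, 0],
    [1, 0, 0, 0, 0, 0, 0],
    [1, 0, 0, 0, 0, 0, 0]
  ]
}}

```text
t: 19.3
tcp_pos: [0.4734, 0.0462, 0.3267]
eef_rot: [[0.0, 1.0, -0.002], [1.0, -0.0, -0.0], [-0.0, -0.002, -1.0]]
contact_force: [0.2, -0.7, -0.3]
finger_gap: 0.999
grip_force: 0.0
```

```bash
python3 - <<'E'
from h import *
np.set_printoptions(precision=3,suppress=True)
s=arm.read_state();print(s['t'],s['tcp_pos'],s['contact_force'],s['finger_gap'],s['grip_force'])
p=np.array(s['tcp_pos'])
# up, then back to horizontal south of bottle; keep fingers clear
plan([(p+[0,0,.09],down(0),1),((.4735,-.19,.36),pitched(90,40),1),((.4735,-.20,.158),pitched(90,15),1)],vdeg=8)
E
```

```text
19.3 [0.473 0.046 0.327] [ 0.246 -0.678 -0.252] 0.9991846935019815 0.0
[[1,0,0,-45,-0.1,0,0],[1,0,0,-45,0,0,0],[1,-34,0,8,0,7.1,0],[1,-34,0,4,0,7.2,0],[1,-35,0,-1,0,7.1,0],[1,-34,0,-4,0,7.2,0],[1,-34,0,-9,0,7.1,0],[1,-32,0,-13,0,7.2,0],[1,-30,0,-17,0,7.1,0],[1,-40,0,30,0,6.3,0],[1,-44,0,26,0,6.2,0],[1,-46,0,21,0,6.3,0],[1,-48,0,16,0,6.2,0]] 13
[ 0.473 -0.2    0.158] [ 0.     0.966 -0.259]
```

```bash
python3 - <<'E'
from h import *
p=np.array(arm.read_state()['tcp_pos'])
plan([(p+[0,0,.09],down(0),1),((.4735,-.16,.36),pitched(90,40),1),((.4735,-.165,.158),pitched(90,15),1)],vdeg=8)
E
```

```text
[[1,0,0,-45,-0.1,0,0],[1,0,0,-45,0,0,0],[1,-29,0,8,0,7.1,0],[1,-31,0,4,0,7.2,0],[1,-30,0,1,0,7.1,0],[1,-31,0,-3,0,7.2,0],[1,-29,0,-7,0,7.1,0],[1,-29,0,-11,0,7.2,0],[1,-27,0,-14,0,7.1,0],[1,-40,0,32,0,6.3,0],[1,-42,0,27,0,6.2,0],[1,-46,0,22,0,6.3,0],[1,-47,0,17,0,6.2,0]] 13
[ 0.4732344  -0.16483944  0.15810472] [ 1.23422388e-04  9.65924167e-01 -2.58825206e-01]
```

{"method": "move_arm", "body": {
  "commands": [
    [1, 0, 0, -45, -0.1, 0, 0],
    [1, 0, 0, -45, 0, 0, 0],
    [1, -29, 0, 8, 0, 7.1, 0],
    [1, -31, 0, 4, 0, 7.2, 0],
    [1, -30, 0, 1, 0, 7.1, 0],
    [1, -31, 0, -3, 0, 7.2, 0],
    [1, -29, 0, -7, 0, 7.1, 0],
    [1, -29, 0, -11, 0, 7.2, 0]
  ]
}}

```text
t: 20.3
tcp_pos: [0.4734, -0.1316, 0.3682]
eef_rot: [[0.0, 1.0, 0.001], [0.73, -0.001, 0.684], [0.684, 0.001, -0.73]]
contact_force: [0.3, 0.9, -0.3]
finger_gap: 1.001
grip_force: 0.0
```

{"method": "move_arm", "body": {
  "commands": [
    [1, -27, 0, -14, 0, 7.1, 0],
    [1, -40, 0, 32, 0, 6.3, 0],
    [1, -42, 0, 27, 0, 6.2, 0],
    [1, -46, 0, 22, 0, 6.3, 0],
    [1, -47, 0, 17, 0, 6.2, 0],
    [1, 0, 0, 0, 0, 0, 0]
  ]
}}

```text
t: 21.05
tcp_pos: [0.4711, -0.1644, 0.1533]
eef_rot: [[0.01, 1.0, -0.002], [0.256, -0.001, 0.967], [0.967, -0.01, -0.256]]
contact_force: [0.3, -0.9, 0.7]
finger_gap: 0.998
grip_force: 0.0
```

```bash
python3 - <<'E'
from h import *
np.set_printoptions(precision=3,suppress=True)
s=arm.read_state();print(s['t'],s['joints'],s['tcp_pos'],s['contact_force'],s['eef_rot'])
c={n:cam(n) for n in('scene','top','wrist')}
for n in c:
    for z in(0,.195): print(n,z,proj(c[n],(.4735,.0463,z)))
im=np.hstack([cv2.resize(c['scene']['color'][130:290,250:410],(400,400)),cv2.resize(c['wrist']['color'],(400,300)).copy() if 0 else cv2.resize(c['wrist']['color'],(400,400))])
cv2.imwrite('pics/stand.png',im)
plan([((.4735,-.107,.157),pitched(90,15),1)],vmm=25)
E
```

```text
21.05 [ 24.686  58.13    6.673 103.969 -60.732  88.877  76.171] [ 0.471 -0.164  0.153] [ 0.289 -0.894  0.736] [[ 0.01   1.    -0.002]
 [ 0.256 -0.001  0.967]
 [ 0.967 -0.01  -0.256]]
scene 0 [339.289 264.369]
scene 0.195 [341.589 192.153]
top 0 [296.184 286.49 ]
top 0.195 [290.794 270.445]
wrist 0 [319.43  387.995]
wrist 0.195 [319.458  83.441]
[[1,4,0,19,0,0.1,0],[1,4,0,19,0,0,0.1],[1,4,-1,19,0,0.1,0]] 3
[ 0.473 -0.107  0.157] [ 0.001  0.966 -0.258]
```

View pics/stand.png

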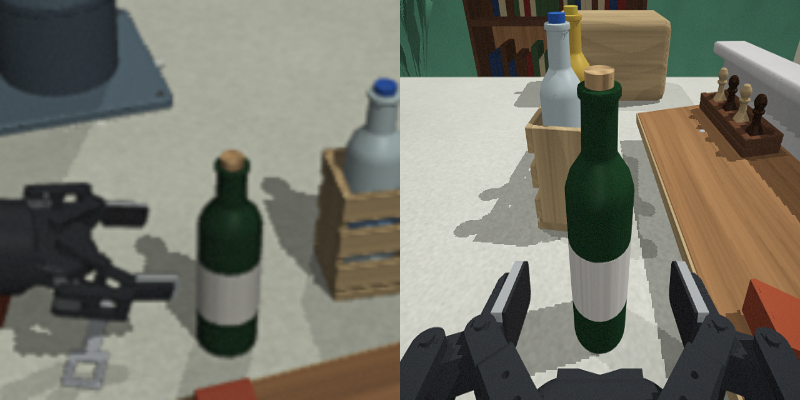

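The bottle stands upright and free, and it's centred between the open fingers in the wrist view (its axis at about column 320). I'm advancing to grip the body about 116 mm above its base.

{"method": "move_arm", "body": {
  "commands": [
    [1, 4, 0, 19, 0, 0.1, 0],
    [1, 4, 0, 19, 0, 0, 0.1],
    [1, 4, -1, 19, 0, 0.1, 0],
    [1, 0, 0, 0, 0, 0, 0]
  ]
}}

```text
t: 21.7
tcp_pos: [0.4721, -0.1042, 0.1556]
eef_rot: [[0.002, 1.0, -0.003], [0.254, 0.002, 0.967], [0.967, -0.002, -0.254]]
contact_force: [0.3, 0.6, -0.1]
finger_gap: 1.0
grip_force: 0.0
```

```bash
python3 - <<'E'
from h import *
np.set_printoptions(precision=3,suppress=True)
s=arm.read_state();print(s['t'],s['joints'],s['tcp_pos'],s['contact_force'],s['eef_rot'])
plan([((.4735,-.107,.157),pitched(90,15),1)],vmm=25)
E
```

```text
21.7 [ 20.988  56.661   4.028 108.396 -64.868  84.553  77.372] [ 0.472 -0.104  0.156] [ 0.346  0.561 -0.107] [[ 0.002  1.    -0.003]
 [ 0.254  0.002  0.967]
 [ 0.967 -0.002 -0.254]]
[[1,1,1,-3,-0.2,-0.3,-0.1]] 1
[ 0.473 -0.107  0.157] [ 0.001  0.966 -0.259]
```

{"method": "move_arm", "body": {
  "commands": [
    [1, 1, 1, -1, -0.2, -0.3, -0.1],
    [0, 0, 0, 0, 0, 0, 0],
    [0, 0, 0, 0, 0, 0, 0],
    [0, 0, 0, 0, 0, 0, 0],
    [0, 0, 0, 0, 0, 0, 0],
    [0, 0, 0, 0, 0, 0, 0]
  ],
  "force": 95
}}

```text
t: 22.45
tcp_pos: [0.4733, -0.1077, 0.1564]
eef_rot: [[0.001, 1.0, 0.004], [0.26, -0.004, 0.965], [0.966, 0.0, -0.26]]
contact_force: [-1.5, -2.8, 3.2]
finger_gap: 0.599
grip_force: 98.7
```

```bash
cat > b.py <<'E'
from h import *
np.set_printoptions(precision=4,suppress=True)
s=arm.read_state();p,R=np.array(s['tcp_pos']),np.array(s['eef_rot'])
print(s['t'],p,s['finger_gap'],s['joints'])
E
python3 - <<'E'
from b import *
# bottle frame at grip: base (p.x on closing centre, .0463, 0), upright
bx=(p+R[:,2]*.155)[0]
Rb=np.eye(3); mid=np.array([bx,.0463,.078])
m_t=R.T@(mid-p); A=R.T@np.array([0,0,1.]); np.savez('grip.npz',m=m_t,A=A); print('mid in tool',m_t,'axis in tool',A)
plan([(p+[0,0,.05],R,0),((.50,-.06,.35),pitched(90,60),0)],vmm=40,vdeg=7)
E
```

```text
22.45 [ 0.4733 -0.1077  0.1564] 0.5990863108385507 [ 21.1224  56.5023   4.2505 108.261  -64.9444  84.4205  77.3088]
mid in tool [-0.0356 -0.      0.1691] axis in tool [ 0.9655  0.0004 -0.2604]
[[0,24,0,-7,0,0,0],[0,24,0,-6,0,0,0],[0,22,4,1,0,-6.4,0],[0,21,4,-1,0.1,-6.4,0],[0,22,3,-4,0,-6.4,-0.1],[0,21,4,-5,0,-6.5,0],[0,19,4,-9,0,-6.4,0],[0,19,4,-10,0.1,-6.4,0],[0,18,4,-13,0,-6.4,0]] 9
[ 0.5003 -0.0603  0.3502] [ 0.0001  0.5001 -0.866 ]
```

{"method": "move_arm", "body": {
  "commands": [
    [0, 24, 0, -7, 0, 0, 0],
    [0, 24, 0, -6, 0, 0, 0],
    [0, 22, 4, 1, 0, -6.4, 0],
    [0, 21, 4, -1, 0.1, -6.4, 0],
    [0, 22, 3, -4, 0, -6.4, -0.1],
    [0, 21, 4, -5, 0, -6.5, 0],
    [0, 19, 4, -9, 0, -6.4, 0],
    [0, 19, 4, -10, 0.1, -6.4, 0]
  ]
}}

```text
t: 23.45
tcp_pos: [0.4959, -0.0665, 0.3288]
eef_rot: [[0.001, 1.0, -0.001], [0.808, -0.0, 0.59], [0.59, -0.001, -0.808]]
contact_force: [-0.6, -0.3, -4.5]
finger_gap: 0.6
grip_force: 99.1
```

```bash
python3 - <<'E'
from b import *
g=np.load('grip.npz'); print(R[:,2],'axis pred',R@g['A'],'mid',p+R@g['m'], s['grip_force'])
# final pose: bottle axis -> BY, closing axis -> in board plane
# tool frame in bottle terms: columns. bottle frame at pick: z=up, y_tool ~ +x world. target: bottle z=BY, tool y=BX, third
def final(mid,az=0):
    Bt=np.c_[BX,np.cross(BY,BX),BY]           # tool y dir, z x y, bottle z
    a=g['A']; y=np.array([0,1.,0]); a=a-a[1]*y; a/=np.linalg.norm(a)
    Tt=np.c_[y,np.cross(a,y),a]
    Q=Bt@Tt.T; return mid-Q@g['m'],Q
W=BC+BR@np.array([-.0492,-.0037,.0007])
def tgt(dx,dy,h):  # bottle mid relative to wedge origin along board axes
    return final(W+BR@np.array([.038+dx,dy,.027+h]))
np.savez('W.npz',W=W)
P1,Q1=tgt(.012,.008,.10);print(P1,Q1[:,2])
plan([((p+P1)/2+[0,0,.03],Q1,0),(P1,Q1,0)],vmm=40,vdeg=7)
E
```

```text
23.45 [ 0.4959 -0.0665  0.3288] 0.5996878821201498 [  0.1131  27.7561  16.5826 113.0436 -49.0123  62.903   47.7506]
[-0.0007  0.5897 -0.8077] axis pred [0.0015 0.6262 0.7796] mid [0.4957 0.0044 0.1712] 99.14082527160645
[0.647  0.0876 0.3357] [ 0.0952 -0.2566 -0.9618]
[[0,10,9,2,-0.6,-6.4,-0.4],[0,11,10,2,-0.6,-6.4,-0.5],[0,10,9,0,-0.6,-6.4,-0.4],[0,10,10,-1,-0.5,-6.3,-0.4],[0,10,10,-2,-0.6,-6.4,-0.5],[0,10,10,-3,-0.6,-6.4,-0.4],[0,9,10,-4,-0.6,-6.4,-0.4],[0,9,10,-5,-0.6,-6.4,-0.5],[0,27,25,4,0,0,0],[0,26,26,5,0,0,0],[0,27,25,4,0,0,0]] 11
[0.6471 0.0879 0.3359] [ 0.0955 -0.2569 -0.9617]
```

{"method": "move_arm", "body": {
  "commands": [
    [0, 10, 9, 2, -0.6, -6.4, -0.4],
    [0, 11, 10, 2, -0.6, -6.4, -0.5],
    [0, 10, 9, 0, -0.6, -6.4, -0.4],
    [0, 10, 10, -1, -0.5, -6.3, -0.4],
    [0, 10, 10, -2, -0.6, -6.4, -0.5],
    [0, 10, 10, -3, -0.6, -6.4, -0.4],
    [0, 9, 10, -4, -0.6, -6.4, -0.4],
    [0, 9, 10, -5, -0.6, -6.4, -0.5]
  ]
}}

```text
t: 24.45
tcp_pos: [0.5715, 0.0112, 0.3622]
eef_rot: [[-0.02, 0.995, 0.095], [0.966, 0.044, -0.255], [-0.258, 0.087, -0.962]]
contact_force: [-0.0, 0.5, -6.1]
finger_gap: 0.599
grip_force: 99.4
```

{"method": "move_arm", "body": {
  "commands": [
    [0, 27, 25, 4, 0, 0, 0],
    [0, 26, 26, 5, 0, 0, 0],
    [0, 27, 25, 4, 0, 0, 0],
    [0, 0, 0, 0, 0, 0, 0]
  ]
}}

```text
t: 24.95
tcp_pos: [0.6476, 0.0918, 0.3342]
eef_rot: [[-0.025, 0.995, 0.095], [0.967, 0.048, -0.25], [-0.254, 0.086, -0.964]]
contact_force: [0.0, -0.6, -5.5]
finger_gap: 0.603
grip_force: 100.0
```

```bash
cat > c.py <<'E'
from b import *
g=np.load('grip.npz'); W=np.load('W.npz')['W']
def final(mid):
    Bt=np.c_[BX,np.cross(BY,BX),BY]; a=g['A']; y=np.array([0,1.,0]); a=a-a[1]*y; a/=np.linalg.norm(a)
    Q=Bt@np.c_[y,np.cross(a,y),a].T; return mid-Q@g['m'],Q
def tgt(dx,dy,h): return final(W+BR@np.array([.038+dx,dy,.027+h]))
mid,ax=p+R@g['m'],R@g['A']
print('axis in board',BR.T@ax,'mid rel wedge, board axes mm',BR.T@(mid-W)*1000,s['contact_force'])
E
python3 - <<'E'
from c import *
c={n:cam(n) for n in('scene','top','wrist')}
for n in c:
    print(n,*[proj(c[n],mid+ax*d) for d in(-.078,0,.117)])
cv2.imwrite('pics/lay1.png',np.hstack([cv2.resize(c['scene']['color'][170:350,240:420],(400,400)),cv2.resize(c['top']['color'][150:280,220:350],(400,400))]))
plan([tgt(.012,.008,.03)+(0,)],vmm=30)
E
```

```text
24.95 [0.6476 0.0918 0.3342] 0.6030913781613239 [-39.7913  39.7696  36.0465  93.9031  -8.9408  49.7566  -3.3176]
axis in board [-0.0052  1.      0.0065] mid rel wedge, board axes mm [ 50.92    13.1658 124.9491] [ 0.0072 -0.6397 -5.5187]
scene [315.5297 278.6989] [360.1467 267.13  ] [423.1188 250.8017]
top [339.0579 180.9302] [302.992 184.13 ] [248.7227 188.9448]
wrist [324.1472 472.2296] [324.3825 383.7797] [325.1148 108.4651]
[[0,6,0,23,0,-0.1,0],[0,6,0,22,0,0,0],[0,7,1,23,-0.1,-0.1,0]] 3
[0.6535 0.0881 0.2657] [ 0.0958 -0.2564 -0.9618]
```

View pics/lay1.png

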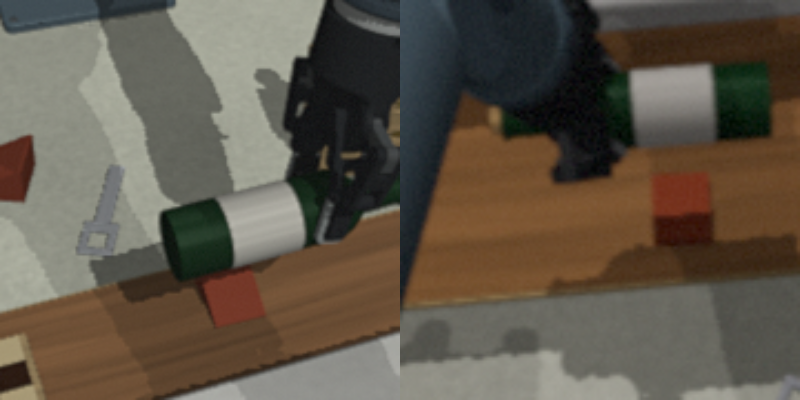

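The bottle lies level above the wedge with no slip. Its base is near scene (319,279) and top (341,182), within a few mm of the prediction, and the wedge is under the label. I'm lowering it uphill of the wedge.

{"method": "move_arm", "body": {
  "commands": [
    [0, 6, 0, 23, 0, -0.1, 0],
    [0, 6, 0, 22, 0, 0, 0],
    [0, 7, 1, 23, -0.1, -0.1, 0],
    [0, 0, 0, 0, 0, 0, 0]
  ]
}}

```text
t: 25.6
tcp_pos: [0.6535, 0.0888, 0.2639]
eef_rot: [[-0.02, 0.995, 0.094], [0.966, 0.044, -0.257], [-0.26, 0.085, -0.962]]
contact_force: [-0.3, 0.3, -3.5]
finger_gap: 0.601
grip_force: 100.1
```

```bash
python3 - <<'E'
from c import *
plan([tgt(.010,.008,.006)+(0,),tgt(.010,.008,.002)+(0,2)],vmm=12)
E
```

```text
25.6 [0.6535 0.0888 0.2639] 0.6009978626052904 [-37.8069  45.5427  33.7268  94.8025 -11.1057  43.4464  -3.3232]
axis in board [-0.0005  1.      0.    ] mid rel wedge, board axes mm [50.0975  8.8757 54.9433] [-0.2697  0.3418 -3.509 ]
[[0,2,-1,11,0,0,0],[0,3,-1,10,-0.1,0,0.1],[0,0,0,2,0,0,0],[0,1,0,2,0,0,0]] 4
[0.6538 0.0881 0.2381] [ 0.0954 -0.2566 -0.9618]
```

{"method": "move_arm", "body": {
  "commands": [
    [0, 2, -1, 11, 0, 0, 0],
    [0, 3, -1, 10, -0.1, 0, 0.1],
    [0, 0, 0, 2, 0, 0, 0],
    [0, 1, 0, 2, 0, 0, 0],
    [0, 0, 0, 0, 0, 0, 0]
  ]
}}

```text
t: 26.22
tcp_pos: [0.6551, 0.0881, 0.241]
eef_rot: [[-0.017, 0.995, 0.1], [0.966, 0.042, -0.256], [-0.258, 0.092, -0.962]]
contact_force: [0.7, 1.1, -4.9]
finger_gap: 0.603
grip_force: 100.1
```

```bash
python3 - <<'E'
from c import *
E
```

```text
26.225 [0.6551 0.0881 0.241 ] 0.6025778272253969 [-37.191   47.3899  32.8931  95.0699 -11.8913  40.9825  -3.3635]
axis in board [0.0006 1.     0.0009] mid rel wedge, board axes mm [50.6071  8.2846 31.9271] [ 0.7439  1.1009 -4.8904]
```

{"method": "move_arm", "body": {
  "commands": [
    [0, 0, 0, 2, 0, 0, 0],
    [0, 1, 0, 1, 0, 0, 0],
    [0, 0, 0, 1, 0, 0, 0],
    [0, 0, 0, 0, 0, 0, 0]
  ]
}}

```text
t: 26.72
tcp_pos: [0.6555, 0.0876, 0.2386]
eef_rot: [[-0.017, 0.995, 0.1], [0.966, 0.042, -0.256], [-0.259, 0.092, -0.962]]
contact_force: [-5.8, 1.9, 11.5]
finger_gap: 0.602
grip_force: 102.1
```

```bash
python3 - <<'E'
from c import *
E
```

```text
26.725 [0.6555 0.0876 0.2386] 0.6022500300701015 [-37.0839  47.6264  32.8185  95.0246 -11.9701  40.8047  -3.3548]
axis in board [0.0012 1.     0.0005] mid rel wedge, board axes mm [50.8054  7.7283 29.4844] [-5.8057  1.8981 11.4658]
```

{"method": "move_arm", "body": {
  "commands": [
    [0, 0, 0, -2, 0, 0, 0],
    [0, 0, -4, 0, 0, 0, 0],
    [0, 0, -4, 0, 0, 0, 0],
    [0, 0, -2, 0, 0, 0, 0],
    [0, 0, 0, 0, 0, 0, 0]
  ]
}}

```text
t: 27.35
tcp_pos: [0.645, 0.0881, 0.2378]
eef_rot: [[-0.017, 0.995, 0.1], [0.966, 0.042, -0.256], [-0.259, 0.092, -0.962]]
contact_force: [0.0, 0.2, -1.1]
finger_gap: 0.599
grip_force: 100.5
```

```bash
python3 - <<'E'
from c import *
c={n:cam(n) for n in('scene','top')}
for n in c: print(n,*[proj(c[n],mid+ax*d) for d in(-.078,0,.117)])
cv2.imwrite('pics/lay2.png',np.hstack([cv2.resize(c['scene']['color'][210:340,270:400],(400,400)),cv2.resize(c['top']['color'][160:260,250:350],(400,400))]))
E
```

```text
27.35 [0.645  0.0881 0.2378] 0.5993765615042647 [-37.7288  46.9386  32.9136  96.7197 -11.8761  39.9162  -3.5356]
axis in board [0.0007 1.     0.0007] mid rel wedge, board axes mm [40.2141  8.6702 29.5981] [ 0.0448  0.2168 -1.1261]
scene [313.0666 316.4855] [354.5624 305.2635] [413.4065 289.3498]
top [340.4734 196.228 ] [306.8881 199.0744] [256.4108 203.3524]
```

View pics/lay2.png

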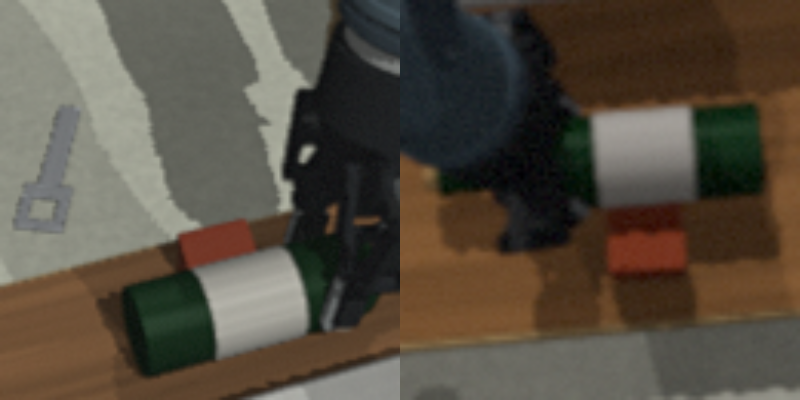

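The wedge sits under the label, just downhill of the bottle, clear of the lower finger. I'm pushing gently until they touch.

{"method": "move_arm", "body": {
  "commands": [
    [0, 0, -1, 0, 0, 0, 0],
    [0, 0, -1, 0, 0, 0, 0],
    [0, 0, 0, 0, 0, 0, 0]
  ]
}}

```text
t: 27.82
tcp_pos: [0.6433, 0.088, 0.2377]
eef_rot: [[-0.017, 0.995, 0.1], [0.966, 0.042, -0.256], [-0.258, 0.093, -0.962]]
contact_force: [1.3, -0.0, -2.3]
finger_gap: 0.599
grip_force: 100.5
```

{"method": "move_arm", "body": {
  "commands": [
    [0, 0, -1, 0, 0, 0, 0],
    [0, 0, 0, 0, 0, 0, 0]
  ]
}}

```text
t: 28.08
tcp_pos: [0.6422, 0.088, 0.2375]
eef_rot: [[-0.017, 0.995, 0.1], [0.966, 0.042, -0.256], [-0.258, 0.092, -0.962]]
contact_force: [1.7, 0.2, -0.6]
finger_gap: 0.6
grip_force: 100.5
```

{"method": "move_arm", "body": {
  "commands": [
    [0, 0, -1, 0, 0, 0, 0],
    [0, 0, 0, 0, 0, 0, 0]
  ]
}}

```text
t: 28.32
tcp_pos: [0.6412, 0.0879, 0.2374]
eef_rot: [[-0.017, 0.995, 0.1], [0.966, 0.042, -0.256], [-0.259, 0.092, -0.962]]
contact_force: [1.5, 1.0, 0.3]
finger_gap: 0.598
grip_force: 100.5
```

{"method": "move_arm", "body": {
  "commands": [
    [0, 0, -1, 0, 0, 0, 0],
    [0, 0, 0, 0, 0, 0, 0]
  ]
}}

```text
t: 28.58
tcp_pos: [0.6402, 0.0878, 0.2373]
eef_rot: [[-0.017, 0.995, 0.1], [0.966, 0.042, -0.256], [-0.259, 0.092, -0.962]]
contact_force: [2.0, 0.4, 0.1]
finger_gap: 0.597
grip_force: 100.5
```

{"method": "move_arm", "body": {
  "commands": [
    [0, 0, -1, 0, 0, 0, 0],
    [0, 0, 0, 0, 0, 0, 0]
  ]
}}

```text
t: 28.82
tcp_pos: [0.6392, 0.0878, 0.2372]
eef_rot: [[-0.017, 0.995, 0.1], [0.966, 0.042, -0.256], [-0.259, 0.092, -0.962]]
contact_force: [1.8, 0.4, -0.5]
finger_gap: 0.6
grip_force: 100.5
```

```bash
python3 - <<'E'
from c import *
c={n:cam(n) for n in('scene','top')}
for n in c:
    b=c[n]['color'].astype(int); m=((b[...,2]>60)&(b[...,2]>2*b[...,1])&(b[...,2]>2*b[...,0])).astype(np.uint8)
    N,l,st,ce=cv2.connectedComponentsWithStats(m)
    print(n,[st[i].tolist() for i in range(1,N) if 100<st[i,4]<900])
for y in(22,-22):
  for z in (30,0):
    P=W+BR@(np.array([-28,y,z])/1000);print((y,z),*[proj(c[n],P) for n in c])
E
```

```text
28.825 [0.6392 0.0878 0.2372] 0.6001196272223842 [-38.0539  46.5641  32.9788  97.6773 -11.8295  39.357   -3.623 ]
axis in board [0.0008 1.     0.0007] mid rel wedge, board axes mm [34.4512  8.6028 29.5807] [ 1.821   0.369  -0.5087]
scene [[198, 0, 51, 21, 719], [154, 212, 28, 35, 774], [220, 232, 35, 28, 638], [327, 280, 24, 15, 211]]
top [[302, 219, 20, 12, 204], [560, 305, 18, 15, 135], [370, 311, 34, 33, 714], [441, 354, 28, 31, 772]]
(22, 30) [347.4375 279.6338] [303.5619 228.457 ]
(22, 0) [347.4096 291.3195] [304.039  230.7813]
(-22, 30) [325.6258 285.198 ] [322.6567 226.8092]
(-22, 0) [326.0124 296.9172] [322.7166 229.1685]
```

The wedge's thick edge moved about 2 px as the bottle reached it, so they're in contact, and the board carries the weight (Fz near zero). Releasing.

{"method": "move_arm", "body": {
  "commands": [
    [0, 0, 0, 0, 0, 0, 0],
    [0.65, 0, 0, 0, 0, 0, 0],
    [0.7, 0, 0, 0, 0, 0, 0],
    [0.8, 0, 0, 0, 0, 0, 0],
    [0.9, 0, 0, 0, 0, 0, 0],
    [0.9, 0, 0, 0, 0, 0, 0],
    [0.9, 0, 0, 0, 0, 0, 0]
  ],
  "force": 20
}}

```text
t: 29.8
tcp_pos: [0.6392, 0.0878, 0.2372]
eef_rot: [[-0.017, 0.995, 0.1], [0.966, 0.042, -0.256], [-0.259, 0.092, -0.962]]
contact_force: [0.7, -0.3, -0.1]
finger_gap: 0.901
grip_force: 0.0
```

{"method": "move_arm", "body": {
  "commands": [
    [0.9, 0, 0, -15, 0, 0, 0],
    [0.9, 0, 0, -25, 0, 0, 0],
    [0.9, 0, 0, -40, 0, 0, 0],
    [0.9, 0, 0, -50, 0, 0, 0],
    [0.9, 0, 0, -40, 0, 0, 0],
    [0.9, 0, 0, 0, 0, 0, 0]
  ]
}}

```text
t: 30.55
tcp_pos: [0.623, 0.1324, 0.4049]
eef_rot: [[-0.017, 0.994, 0.106], [0.967, 0.044, -0.252], [-0.256, 0.098, -0.962]]
contact_force: [0.4, -0.9, -0.0]
finger_gap: 0.9
grip_force: 0.0
```

```bash
python3 - <<'E'
from b import *
c={n:cam(n) for n in('scene','top')}
print(s['contact_force'])
cv2.imwrite('pics/end.png',np.hstack([cv2.resize(c['scene']['color'][190:350,280:440],(400,400)),cv2.resize(c['top']['color'][150:270,230:350],(400,400))]))
E
```

```text
30.55 [0.623  0.1324 0.4049] 0.9000053957504638 [-46.9938  33.9447  39.7275  93.4386  -6.3027  56.4958  -7.7992]
[ 0.3715 -0.8533 -0.021 ]
```

View pics/end.png

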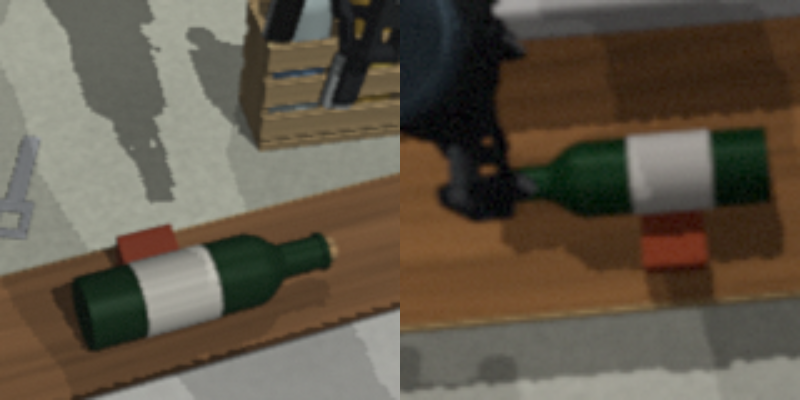

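The bottle lies along the shelf against the wedge, which sits under its label near top (312,230). The hand is clear. I'll confirm stillness and hand in.

{"method": "move_arm", "body": {
  "commands": [
    [0.9, 0, 0, 0, 0, 0, 0],
    [0.9, 0, 0, 0, 0, 0, 0],
    [0.9, 0, 0, 0, 0, 0, 0],
    [0.9, 0, 0, 0, 0, 0, 0]
  ]
}}

```text
t: 31.15
tcp_pos: [0.6222, 0.1311, 0.4004]
eef_rot: [[-0.017, 0.995, 0.099], [0.966, 0.042, -0.256], [-0.259, 0.092, -0.962]]
contact_force: [0.4, -0.2, -1.0]
finger_gap: 0.903
grip_force: 0.0
```

```bash
python3 - <<'E'
from h import *
o=load('scene')['color'].astype(int); n=cam('scene')['color'].astype(int)
d=np.abs(n-o)[265:340,300:425].max(2); print(d.mean(),(d>25).sum(),d.max())
if (d>25).sum()<60: print(arm.sign_off())
E
```

```text
1.9335466666666667 10 45
the job is handed in; nothing more can be done
None
```

The job is handed in at about 31 s: the wine bottle lies along the shelf, let go and still in the last two pictures, with the wedge under its label about 11 mm from its centre of mass; no verdict was shown.

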